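# Open the oil filler of the bolting pump

### The job

Open the pump's oil filler for topping up: squeeze the two side tabs of the filler cap together, keep them squeezed while you turn the cap anticlockwise until you feel it come up against its stop, and lift it straight out without forcing anything. Stand the cap upright in the steel drip tray, set down rather than dropped, and leave the tray, the socket in it and the loose bolts where they are.

Things in the scene. Friction and masses are not known exactly. Their poses are not given: they have to be found in the camera images.
- cap: Black plastic filler cap, 56 tall, 0.13 kg, on the filler neck at the robot's end of the pump. Round body 47 across, with two ribbed side tabs at its own +y and -y (each 18 wide, 62 over both when free, pads 30 to 54 above the origin). Origin: centre of the foot of the spigot, which hangs 18.5 below the body and is 34 across; z up.
- cap_grip (a point): On the cap's axis 46 above its origin, the height to take it by the tabs: fingers along the cap's y close on the pads, and the tips clear the rim round the cap. Turning costs under 0.2 N m; 0.25 N m more is the stop.
- cap_lugs (a point): On the cap's axis between its two lugs (44 over both, along the cap's x, 9 above the foot), which hold it under the flange. Tabs in, the cap turns anticlockwise seen from above to a hard stop 39 to 81 degrees from its start; how far differs each time (the flange is screwed in at any angle) and can only be felt. There the lugs stand in two slots, good to 4 degrees, and it lifts out freely.
- tab_left (a joint): How far the cap's +y tab is squeezed in, m: 0 free, 0.006 fully in, unlocked from 0.0045. Spring: 3 N at 0, 10 N at 0.0045, 12 N at 0.006.
- tab_right (a joint): The same for the -y tab. Both must be in while the cap turns, or it locks. If the fingers close off centre, the cap is pressed sideways on its neck (1 mm play).
- tank: Hydraulic bolting pump, fixed: tank 350 x 210 x 110 high, filler neck 105 from its centre towards its -x (robot) end, motor, valve block and gauge on its +x half (up to 240 high). Nothing but bolt_a within 100 of the filler axis. Origin: centre of the underside, x along the tank. More than 50 N in all between cap and pump is forcing it.
- filler (a point): Filler axis at the flange's top face, 136 above the bench; the cap's origin is 16 below it at the start. A rim 71 across and 9 high stands on the face round the cap: lifted 28, the cap is clear of it. A spring in the neck pushes the cap up, 9 N, for 4 mm.
- tray: Loose bare steel drip tray 210 x 170 x 24 high, walls and floor 3; origin: centre of its underside, x along the long side. To the robot's left or right of the pump. A socket stands in its (+x, +y) corner; the -x half is free.
- socket: Dark steel hex socket, 32 across, 42 tall, standing in the tray. Leave it. Origin: centre of its underside.
- bolt_a: M12 bolt standing on its head on the tank, 48 tall, 90 from the filler axis towards the motor. Leave it.
- bolt_b: M12 bolt standing on its head on the bench, 58 tall, left of the pump. Leave it.
- bolt_c: M12 bolt standing on its head on the bench, 58 tall, right of the pump. Leave it.
- carton: Cardboard stock carton with bolts, 170 x 115 x 90 high, fixed, on the other side of the pump from the tray.

How it is judged (in metres and radians):
On the way, in this order (a step that is already met when the one before it is completed fails the run):
1. both tabs are squeezed in while the cap is still locked on its neck (value of joint each of tab_left, tab_right above 0.0042 m and z of cap in the frame of filler below -0.01 m), for 0.2 s.
2. the cap is lifted straight out, its foot 5 mm or more above the flange (z of cap in the frame of filler above 0.005 m and horizontal distance between cap and filler below 0.03 m and angle between cap's own z axis and vertical below 0.25 rad), for 0.05 s.
At the end, for the whole second after the job is handed in: The cap stands on its spigot foot on the tray's floor, upright within 0.12 rad, its foot's centre inside the walls (85 and 65 mm from the tray's centre), at rest and released (x of cap in the frame of tray between -0.085 and 0.085 m and y of cap in the frame of tray between -0.065 and 0.065 m and z of cap in the frame of tray below 0.008 m and angle between cap's own z axis and vertical below 0.12 rad and linear speed of cap below 0.02 m/s and contact force between the fingers and cap below 0.2 N); the robot touches nothing.
It fails at once if the cap is forced against the pump: more than 50 N between them (contact force between cap and tank above 50 N).
It fails at once if the cap is dropped: falling out of the fingers faster than 0.5 m/s (linear speed of cap above 0.5 m/s and contact force between the fingers and cap below 0.2 N).
It fails at once if a bystander is moved more than 30 mm (distance of any of socket, bolt_a, bolt_b, bolt_c from where it was at the start of the episode above 0.03 m).
It fails at once if the tray is pushed more than 50 mm (distance of tray from where it was at the start of the episode above 0.05 m).
It also fails if it takes over 64 s, if anything falls off the work surface, if the arm or the gripper's body presses on something with over 40 N, if the wrist force passes 120 N, or if a joint passes its speed limit or range.

### The arm

A 6-joint arm with a two-finger parallel gripper is mounted at the origin on the work surface. World frame = base frame: x ahead of the robot, y to its left, z up, the work surface at z = 0. Lengths are in m, angles in degrees, forces in N, time in s.
With the tool pointing down it reaches from about 0.3 to 0.75 m from the base axis. Payload 8.5 kg.
Tool frame: the origin (TCP) lies midway between the tips of the shut fingers; the grasp point (between the pads) lies 19 mm behind it; z points along the fingers, y is the direction in which the jaws open and shut (so a half turn about z gives the same grasp; the last joint's range is limited). The gripper opens to 85 mm and grips with 20 to 120 N. Pads are 22 mm wide; open, the fingers measure 114 mm over their backs; the gripper's body (76 mm by 85 mm) begins 54 mm behind the grasp point. The pads swing forward as they close: fully open they stand 13 mm farther back than shut.
Start: joints at [54.471, 21.807, 74.336, -0, 83.858, -12.336], TCP at [0.217, 0.506, 0.231] pointing down, gripper open.
Joint ranges: [-178.18, 178.18], [-50.72, 133.34], [12.68, 142.11], [-81.47, 261.47], [9.98, 163.14], [-165.26, 165.26]. Speed limits (degrees/s): [136.94, 136.94, 180, 180, 180, 180].

### API

Orientations are given as a 3x3 rotation matrix whose columns are the frame's x, y, z axes.
In Python, from rig import env, eyes, close_job gives the robot as it stands.
- The arm moves only by the tool jog_arm, never from a script. Its argument "deltas" is one flat list of numbers, 7 for each row, row after row: the shift along the tool's x, y, z in units of 0.75 m (1.0 is 0.75 m), then the turn, a rotation vector about the tool's x, y, z in units of 180 degrees (1.0 is 180 degrees), then the gripper command: -1 is fully open, 1 is shut, values between are in proportion. In form: [dx, dy, dz, ax, ay, az, fingers, dx, dy, dz, ax, ay, az, fingers, ...]. A call has 1 to 12 rows; each row is the pose to reach, as a shift and turn from the pose commanded when the call began, along the tool's axes at that moment, turning the shorter way round; what a row does not reach only later rows make up. A row lasts 1/12 s, in which the tool goes at most 41.7 mm and 7.16 degrees, less where a joint would pass 70% of its speed; a pose out of reach is approached as far as the arm can. A call with a number of a shift or a turn outside -1 to 1 is refused whole. A call with a gripper value outside its range is refused whole. The fingers move at their own pace and stop on an object; "grip_force" is the grip in N (left out, the last holds). Time passes only in rows, so rows that repeat a pose let the fingers close. It gives the time, the measured TCP pose, the force and the opening at its end, in the units of the state.
- env.observe(): the state, without advancing time (a new reading comes with each control period).
- eyes.get_image(name): name is "scene" or "top" or "wrist"; returns the picture (400x640x3 uint8, red, green, blue); there is no depth.
- eyes.camera_params(name): a dict with "intrinsics" (3x3 intrinsics, pixels), "R" (3x3) and "t" (3): a world point X has camera coordinates R X + t; the wrist camera has in their place "mount" (4x4, takes a point from camera to tool coordinates, whose origin is the TCP and whose axes are the flange's). Camera axes: x right, y down, z forward; pixel columns grow to the right and rows downward; lengths in m; the calibration is good to about 2 mm. A picture is of the moment at which its call begins: read the wrist's pose just before it. camera_params takes no time and is no camera call.
- close_job(): hands the job in, once; it reports no verdict.
The state is a dict: "time_s": time; "q": joint angles; "qvel": joint speeds; "joint_efforts": joint torques, N m; "position": TCP position; "tool_rot": TCP orientation; "ft_force": force on the tool from outside, world axes, zero at the start; "wrist_torque": the same for the moment, N m; "grip_width": finger opening in m.
Only numpy, scipy, OpenCV 4.12 (cv2) and the standard library are available. Lean on these libraries where they do the work, as an engineer would, in place of code of your own. Each camera call takes 0.05 s, during which the arm holds its last target.

## Working session

There is one attempt and no reset: what is moved stays moved. The work goes in short steps, Python scripts to look and compute and a tool call to move; the robot and the scene stay as the last step left them, time stands still between calls to the robot, and variables do not carry over. Pictures are saved under pics/ and viewed, and the job is handed in when it is done.

Besides the shell and the picture viewer there is one more tool, called after "Request:" by a JSON object that holds its "method" and its "body", one argument or row to a line. jog_arm: Moves the arm, as the interface text tells. Its arguments: {"type":"object","properties":{"deltas":{"type":"array"},"grip_force":{"type":"number"}},"required":["deltas"]}

```bash
ls; mkdir -p pics; python3 - <<'E'
from rig import env,eyes
import cv2,numpy as np
s=env.observe()
print({k:np.round(v,4).tolist() for k,v in s.items()})
for n in ["scene","top","wrist"]:
    im=eyes.get_image(n); cv2.imwrite(f"pics/{n}0.png",im[:,:,::-1]); 
    p=eyes.camera_params(n); print(n,{k:np.round(v,4).tolist() for k,v in p.items()})
E
```

```text
pics
{'time_s': 0.0, 'q': [54.473, 21.8411, 74.3862, -0.0019, 83.859, -12.3346], 'qvel': [0.1133, 0.0865, 0.0467, -0.0671, 0.017, -0.0047], 'joint_efforts': [-0.0012, -44.8444, -23.1281, -0.0002, 0.0046, 0.0], 'position': [0.2164, 0.5053, 0.2307], 'tool_rot': [[-0.9192, 0.3938, -0.0008], [0.3938, 0.9192, -0.0012], [0.0003, -0.0015, -1.0]], 'ft_force': [-0.0578, 0.0641, 0.6322], 'wrist_torque': [-0.0532, 0.0181, -0.0187], 'grip_width': 0.0852}
scene {'intrinsics': [[378.9964, 0.0, 316.7446], [0.0, 378.9964, 203.2318], [0.0, 0.0, 1.0]], 'R': [[-0.5674, 0.8232, 0.0184], [0.5155, 0.3725, -0.7717], [-0.6421, -0.4283, -0.6358]], 't': [0.3408, -0.2093, 1.3978]}
top {'intrinsics': [[457.6677, 0.0, 319.6296], [0.0, 457.6677, 204.7979], [0.0, 0.0, 1.0]], 'R': [[-0.0182, -0.9998, 0.0015], [-0.9939, 0.0179, -0.1087], [0.1087, -0.0035, -0.9941]], 't': [0.0234, 0.5896, 1.1479]}
wrist {'intrinsics': [[304.2262, 0.0, 322.9726], [0.0, 304.2262, 197.8612], [0.0, 0.0, 1.0]], 'mount': [[-0.001, -0.9578, -0.2874, 0.0735], [1.0, -0.0009, -0.0003, 0.0009], [0.0001, -0.2874, 0.9578, -0.1428], [0.0, 0.0, 0.0, 1.0]]}
```

View pics/scene0.png

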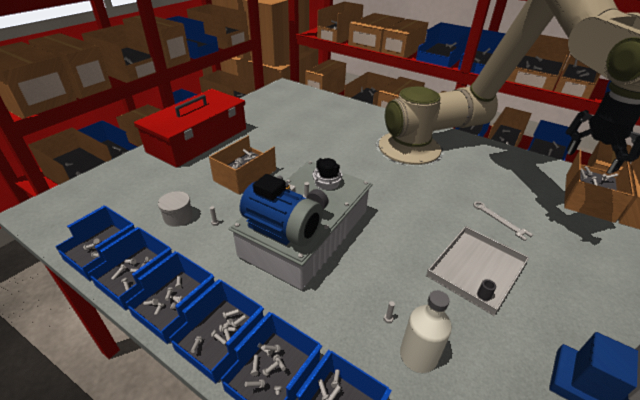

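View pics/top0.png

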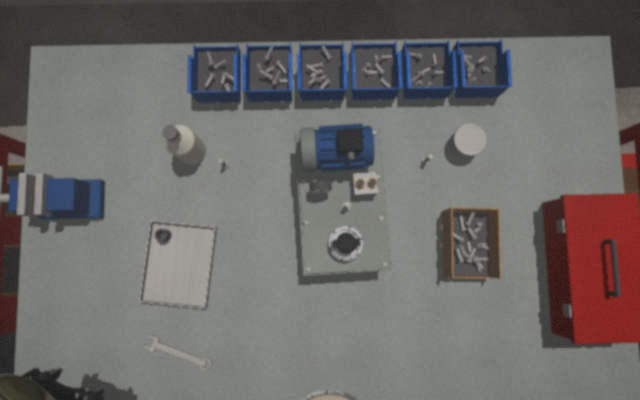

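View pics/wrist0.png

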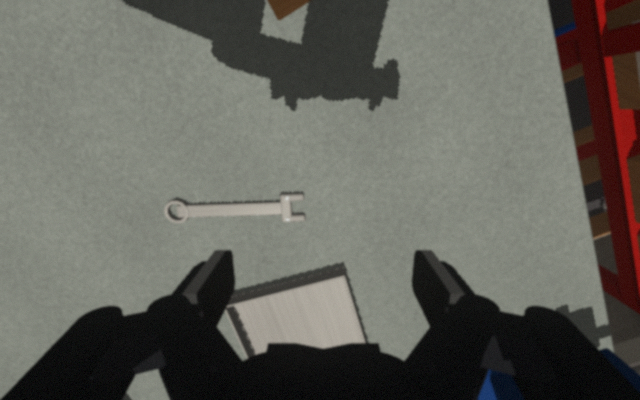

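The top view shows the filler and black cap at about (346,243), and the tray with corners (152,222), (216,227), (207,309) and (141,303), with the socket at (163,236). In the scene view the cap is at (328,172).

```bash
cat > h.py <<'E'
import numpy as np,cv2
from rig import env,eyes
def cam(n,s=None):
    p=eyes.camera_params(n); K=np.array(p["intrinsics"])
    if n!="wrist": R=np.array(p["R"]);t=np.array(p["t"]); return K,R,t
    s=s or env.observe(); M=np.array(p["mount"]); T=np.eye(4); T[:3,:3]=s["tool_rot"]; T[:3,3]=s["position"]
    W=np.linalg.inv(T@M); return K,W[:3,:3],W[:3,3]
def ray(c,px,z):
    K,R,t=c; o=-R.T@t; d=R.T@np.linalg.inv(K)@np.array([px[0],px[1],1.]); return o+d*(z-o[2])/d[2]
def proj(c,X):
    K,R,t=c; q=K@(R@np.array(X)+t); return q[:2]/q[2]
E
python3 - <<'E'
from h import *
im=cv2.imread("pics/top0.png"); c=cam("top")
def big(a,y0,y1,x0,x1,f,n): cv2.imwrite(n,cv2.resize(a[y0:y1,x0:x1],None,fx=f,fy=f,interpolation=cv2.INTER_CUBIC))
big(im,205,285,290,400,7,"pics/topcap.png")
big(im,210,320,130,230,5,"pics/toptray.png")
big(cv2.imread("pics/scene0.png"),140,205,270,390,6,"pics/scenecap.png")
# tank top corners
print("filler@.18",ray(c,(346,243),.176), ray(c,(346,243),.145))
tr=np.array([ray(c,p,.024)[:2] for p in [(152,222),(216,227),(207,309),(141,303)]]);print(tr,tr.mean(0),np.linalg.norm(np.diff(tr,axis=0),axis=1))
print("sock",ray(c,(163,236),.042))
print("bolts",ray(c,(346,207),.15),ray(c,(222,164),.04),ray(c,(428,159),.04))
E
```

```text
filler@.18 [ 0.4870091  -0.04428898  0.176     ] [ 0.48777094 -0.04613084  0.145     ]
[[0.5539389  0.44665231]
 [0.53800999 0.28126449]
 [0.33058318 0.3027155 ]
 [0.34859405 0.47008125]] [0.44278153 0.37517839] [0.16615313 0.20853303 0.16833207]
sock [0.51643295 0.41145401 0.042     ]
bolts [ 0.57082163 -0.04787001  0.15      ] [0.69973157 0.26321962 0.04      ] [ 0.70333913 -0.27007279  0.04      ]
```

View pics/topcap.png

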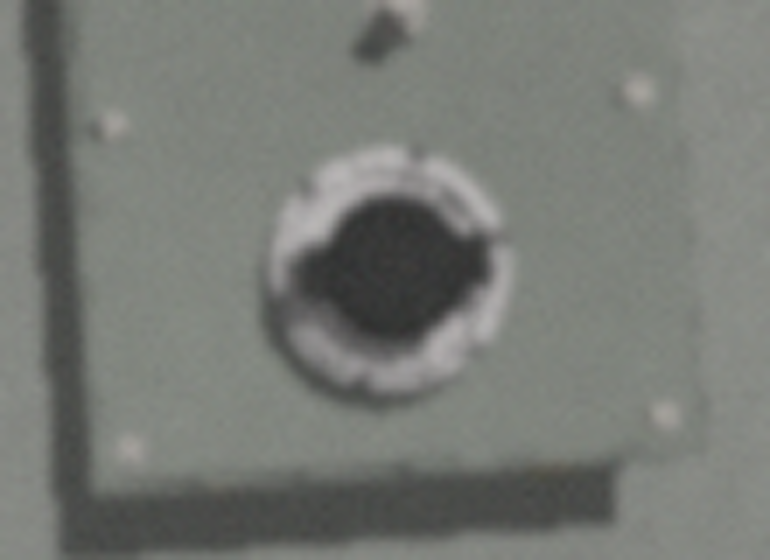

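View pics/toptray.png

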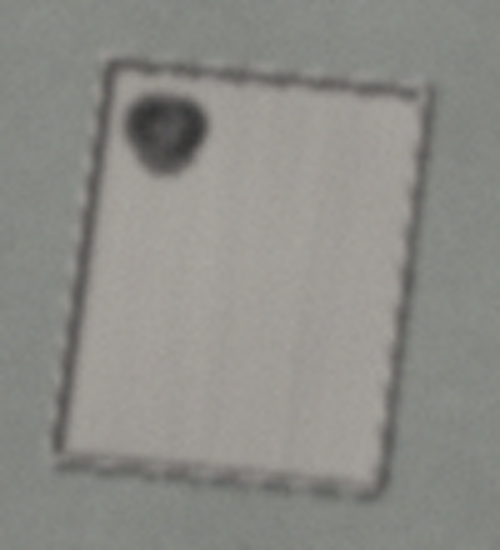

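View pics/scenecap.png

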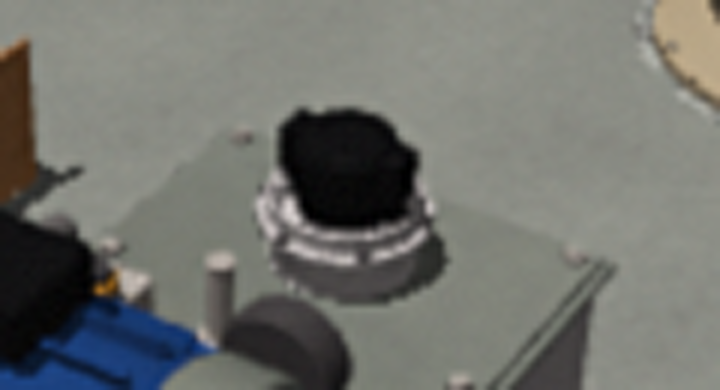

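Request:
{"method": "jog_arm", "body": {
  "deltas": [-0.62,-0.534,-0.093,0,0,0.45,-1,-0.62,-0.534,-0.093,0,0,0.45,-1,-0.62,-0.534,-0.093,0,0,0.45,-1,-0.62,-0.534,-0.093,0,0,0.45,-1,-0.62,-0.534,-0.093,0,0,0.45,-1,-0.62,-0.534,-0.093,0,0,0.45,-1,-0.62,-0.534,-0.093,0,0,0.45,-1,-0.62,-0.534,-0.093,0,0,0.45,-1,-0.62,-0.534,-0.093,0,0,0.45,-1,-0.62,-0.534,-0.093,0,0,0.45,-1,-0.62,-0.534,-0.093,0,0,0.45,-1,-0.62,-0.534,-0.093,0,0,0.45,-1]
}}

```text
time_s: 1.15
position: [0.4352, 0.0572, 0.2881]
tool_rot: [[0.252, 0.968, 0.0], [0.968, -0.252, 0.0], [0.0, 0.0, -1.0]]
ft_force: [1.7, 1.1, -0.7]
grip_width: 0.0856
```

```bash
cat > g.py <<'E'
import sys
from h import *
# target TCP x y z, yaw of tool x -> deltas
s=env.observe(); R=np.array(s["tool_rot"]); p=np.array(s["position"])
print("t",s["time_s"],"p",p.round(4),"yaw",round(float(np.degrees(np.arctan2(R[1,0],R[0,0]))),2),"z",R[:,2].round(4),"q6",np.round(s["q"],1),"F",np.round(s["ft_force"],1),"T",np.round(s["wrist_torque"],2),"w",s["grip_width"])
if len(sys.argv)>4:
    g=np.array([float(a) for a in sys.argv[1:4]]); y=np.radians(float(sys.argv[4]))
    Rt=np.array([[np.cos(y),np.sin(y),0],[np.sin(y),-np.cos(y),0],[0,0,-1]])
    print("d",(R.T@(g-p)/.75).round(4),"r",(cv2.Rodrigues(R.T@Rt)[0].ravel()/np.pi).round(4))
E
python3 g.py .487 -.045 .30 0
```

```text
t 1.15 p [0.4352 0.0572 0.2881] yaw 75.42 z [ 1.e-04  1.e-04 -1.e+00] q6 [-8.   8.2 84.   0.  87.8  6.5] F [ 1.7  1.1 -0.7] T [ 0.04 -0.06 -0.04] w 0.08557336621522683
d [-0.1145  0.1012 -0.0159] r [-0.    -0.     0.419]
```

Request:
{"method": "jog_arm", "body": {
  "deltas": [-0.1145,0.1012,-0.0159,0,0,0.419,-1,-0.1145,0.1012,-0.0159,0,0,0.419,-1,-0.1145,0.1012,-0.0159,0,0,0.419,-1,-0.1145,0.1012,-0.0159,0,0,0.419,-1,-0.1145,0.1012,-0.0159,0,0,0.419,-1,-0.1145,0.1012,-0.0159,0,0,0.419,-1,-0.1145,0.1012,-0.0159,0,0,0.419,-1,-0.1145,0.1012,-0.0159,0,0,0.419,-1,-0.1145,0.1012,-0.0159,0,0,0.419,-1,-0.1145,0.1012,-0.0159,0,0,0.419,-1,-0.1145,0.1012,-0.0159,0,0,0.419,-1,-0.1145,0.1012,-0.0159,0,0,0.419,-1]
}}

```text
time_s: 2.15
position: [0.4873, -0.0426, 0.2995]
tool_rot: [[1.0, 0.004, -0.001], [0.004, -1.0, 0.0], [-0.001, -0.0, -1.0]]
ft_force: [-0.7, 0.5, -0.8]
grip_width: 0.0851
```

```bash
python3 - <<'E'
from h import *
s=env.observe(); im=eyes.get_image("wrist")[:,:,::-1].copy(); cv2.imwrite("pics/w1.png",im)
c=cam("wrist",s); print(s["position"],s["qvel"]); print(proj(c,[.487,-.0445,.176]),proj(c,[.487,-.0445,.145]))
E
python3 g.py .487 -.045 .30 0
```

```text
[ 0.48734109 -0.04256912  0.29949459] [-0.07915417 -0.03571152  0.01554417 -0.03870747  0.01640022 -7.1514342 ]
[326.23668612 191.06242383] [325.93481962 182.79311166]
t 2.2 p [ 0.4874 -0.0426  0.2995] yaw 0.48 z [-5.e-04  2.e-04 -1.e+00] q6 [-18.9  13.2  75.7  -0.   91.2  70.6] F [-0.7 -0.3 -0.5] T [ 0.    0.05 -0.02] w 0.08580133897383393
d [-0.0005  0.0032 -0.0006] r [-0.0001  0.0001  0.0026]
```

View pics/w1.png

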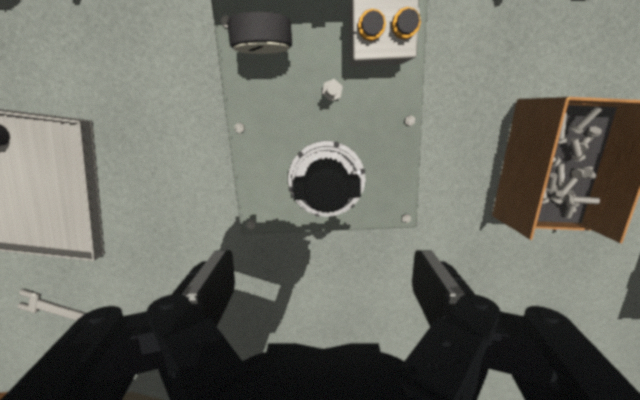

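The wrist view shows the cap at about (327,186), with tabs near (298,189) and (358,187), and the rim ring round it.

```bash
python3 - <<'E'
from h import *
s=env.observe(); im=eyes.get_image("wrist")[:,:,::-1].copy(); c=cam("wrist",s)
x0,y0=280,135; cr=im[y0:225,x0:375]; g=cv2.cvtColor(cr,cv2.COLOR_BGR2GRAY)
cv2.imwrite("pics/w2.png",cv2.resize(cr,None,fx=7,fy=7,interpolation=cv2.INTER_CUBIC))
m=(g<45).astype(np.uint8); n,l,st,ce=cv2.connectedComponentsWithStats(m); i=1+np.argmax(st[1:,4]); print(st[i],ce[i]+[x0,y0])
k=(l==i).astype(np.uint8)
# circle = opening w/ large ellipse
o=cv2.morphologyEx(k,cv2.MORPH_OPEN,cv2.getStructuringElement(cv2.MORPH_ELLIPSE,(33,33)))
mo=cv2.moments(o,True); cc=np.array([mo['m10'],mo['m01']])/mo['m00']+[x0,y0]; print("body",cc,o.sum(),ray(c,cc,.176))
t=k&(1-cv2.dilate(o,np.ones((3,3),np.uint8))); n,l,st,ce=cv2.connectedComponentsWithStats(t)
for j in range(1,n):
    if st[j,4]>15: print("tab",ce[j]+[x0,y0],st[j],ray(c,ce[j]+[x0,y0],.174))
w=(g>150).astype(np.uint8); pts=cv2.findNonZero(w); (q,r)=cv2.minEnclosingCircle(pts); q=np.array(q)+[x0,y0]; print("rim",q,r,ray(c,q,.145),"r m",r/304*np.linalg.norm(ray(c,q,.145)+c[1].T@c[2]))
E
```

```text
[  13   25   66   51 2343] [326.0392659  185.70337175]
body [326.29193791 185.67751627] 1997 [ 0.49207594 -0.04449977  0.176     ]
tab [355.18852459 185.18032787] [ 70  40   9  22 122] [ 0.49222098 -0.0708125   0.174     ]
tab [297.07913669 188.1294964 ] [ 13  42  10  22 139] [ 0.48904798 -0.01788977  0.174     ]
rim [326.56952667 177.77420425] 39.077701568603516 [ 0.49220529 -0.04508529  0.145     ] r m 0.0392344535804558
```

View pics/w2.png

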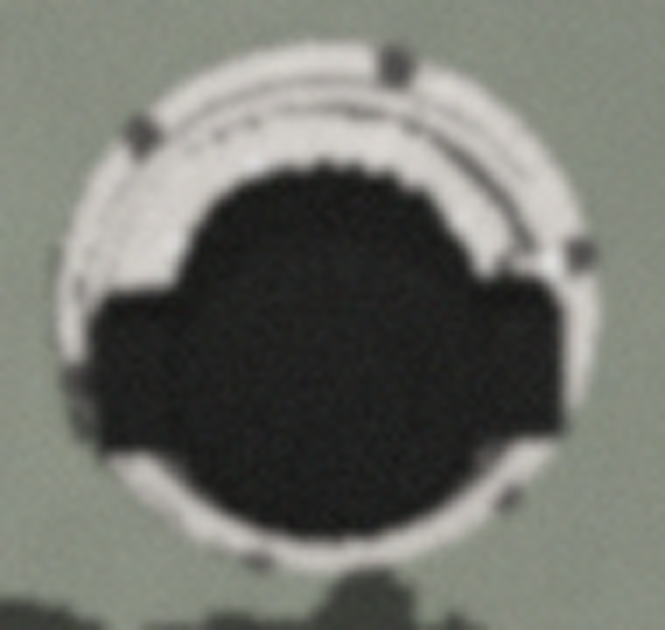

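```bash
python3 - <<'E'
from h import *
s=env.observe(); c=cam("wrist",s)
f=lambda u,v:(u/7+280-.5*6/7,v/7+135-.5*6/7)
print("disc bottom",ray(c,f(330,538),.176)+[.0235,0,0])
print("rim bottom",ray(c,f(330,572),.145)+[.0355,0,0])
L=ray(c,f(103,450),.174);R=ray(c,f(562,434),.174);print("tab -x corners",L,R, np.linalg.norm(L-R),(L+R)/2+[.009,0,0],"yaw",np.degrees(np.arctan2(-(L-R)[0],(L-R)[1])))
L=ray(c,f(103,292),.150);R=ray(c,f(555,275),.150);print("tab +x corners",L,R,np.linalg.norm(L-R),(L+R)/2-[.009,0,0],"yaw",np.degrees(np.arctan2(-(L-R)[0],(L-R)[1])))
c=cam("scene"); print(proj(c,[.487,-.0445,.176]),proj(c,[.492,-.0445,.176]))
E
```

```text
disc bottom [ 0.49094065 -0.04516087  0.176     ]
rim bottom [ 0.48668477 -0.04570401  0.145     ]
tab -x corners [ 0.47876773 -0.01513227  0.174     ] [ 0.48147299 -0.07552229  0.174     ] 0.060450577103920634 [ 0.48912036 -0.04532728  0.174     ] yaw 2.564934042773095
tab +x corners [ 0.49460785 -0.01325813  0.15      ] [ 0.49757142 -0.07661893  0.15      ] 0.06343007802683835 [ 0.48708963 -0.04493853  0.15      ] yaw 2.677938014769794
[328.62367402 160.96764688] [327.57509396 161.81819166]
```

```bash
python3 g.py .4885 -.045 .30 2.6;python3 g.py .4885 -.045 .1455 2.6
```

```text
t 2.25 p [ 0.4874 -0.0426  0.2996] yaw 0.53 z [-4.e-04  1.e-04 -1.e+00] q6 [-18.9  13.2  75.7  -0.   91.2  70.6] F [ 0.4 -0.4  0.2] T [-0.01  0.02  0.  ] w 0.08560236202032907
d [ 0.0015  0.0033 -0.0006] r [-0.      0.0001 -0.0115]
t 2.25 p [ 0.4874 -0.0426  0.2996] yaw 0.53 z [-4.e-04  1.e-04 -1.e+00] q6 [-18.9  13.2  75.7  -0.   91.2  70.6] F [ 0.4 -0.4  0.2] T [-0.01  0.02  0.  ] w 0.08560236202032907
d [0.0016 0.0033 0.2054] r [-0.      0.0001 -0.0115]
```

Request:
{"method": "jog_arm", "body": {
  "deltas": [0.0015,0.0033,0,0,0,-0.0115,-1,0.0015,0.0033,0,0,0,-0.0115,-1,0.0015,0.0033,0.04,0,0,-0.0115,-1,0.0015,0.0033,0.08,0,0,-0.0115,-1,0.0015,0.0033,0.12,0,0,-0.0115,-1,0.0015,0.0033,0.15,0,0,-0.0115,-1,0.0015,0.0033,0.15,0,0,-0.0115,-1,0.0015,0.0033,0.15,0,0,-0.0115,-1]
}}

```text
time_s: 2.92
position: [0.4885, -0.045, 0.1872]
tool_rot: [[0.999, 0.043, -0.001], [0.043, -0.999, 0.0], [-0.001, -0.001, -1.0]]
ft_force: [0.2, 0.1, 1.4]
grip_width: 0.0854
```

```bash
python3 g.py .4885 -.045 .1455 2.6;python3 - <<'E'
from h import *
im=eyes.get_image("wrist")[:,:,::-1]; cv2.imwrite("pics/w3.png",im)
E
```

```text
t 2.9167 p [ 0.4885 -0.045   0.1872] yaw 2.48 z [-1.4e-03  5.0e-04 -1.0e+00] q6 [-19.1  18.2  87.8  -0.   74.1  68.4] F [0.2 0.1 1.4] T [-0.02  0.01  0.04] w 0.08535680680015514
d [0.0001 0.     0.0556] r [-0.0002  0.0005 -0.0007]
```

View pics/w3.png

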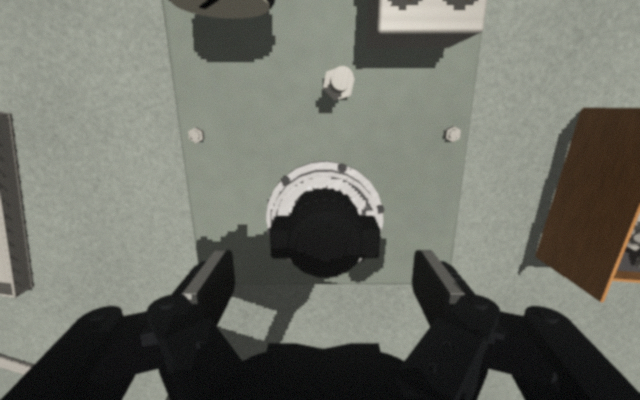

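```bash
python3 - <<'E'
from h import *
s=env.observe(); im=cv2.imread("pics/w3.png"); c=cam("wrist",s); g=cv2.cvtColor(im,cv2.COLOR_BGR2GRAY)
cv2.imwrite("pics/w3z.png",cv2.resize(im[150:310,190:460],None,fx=2.9,fy=2.9,interpolation=cv2.INTER_CUBIC))
for v in range(225,260,4):
    b=np.where(g[v,255:400]<45)[0]+255; print(v,b.min(),b.max(),(b.min()+b.max())/2,[tuple(ray(c,(x,v),.172)[:2].round(4)) for x in(b.min()-.5,b.max()+.5)])
for v in range(252,300,6):
    b=np.where(g[v,150:500]<45)[0]+150; lf=b[b<250]; rf=b[b>400]; print("fing",v,lf.max() if len(lf) else 0,rf.min() if len(rf) else 0)
E
```

```text
225 272 376 324.0 [(np.float64(0.4976), np.float64(-0.0149)), (np.float64(0.5001), np.float64(-0.0739))]
229 270 378 324.0 [(np.float64(0.4952), np.float64(-0.0138)), (np.float64(0.4977), np.float64(-0.0752))]
233 270 378 324.0 [(np.float64(0.4927), np.float64(-0.0138)), (np.float64(0.4953), np.float64(-0.0755))]
237 270 379 324.5 [(np.float64(0.4903), np.float64(-0.0138)), (np.float64(0.4929), np.float64(-0.0763))]
241 270 379 324.5 [(np.float64(0.4878), np.float64(-0.0137)), (np.float64(0.4904), np.float64(-0.0765))]
245 270 379 324.5 [(np.float64(0.4853), np.float64(-0.0137)), (np.float64(0.4879), np.float64(-0.0767))]
249 270 378 324.0 [(np.float64(0.4827), np.float64(-0.0137)), (np.float64(0.4854), np.float64(-0.0764))]
253 270 378 324.0 [(np.float64(0.4802), np.float64(-0.0137)), (np.float64(0.4828), np.float64(-0.0766))]
257 272 377 324.5 [(np.float64(0.4777), np.float64(-0.0148)), (np.float64(0.4803), np.float64(-0.0763))]
fing 252 231 417
fing 258 232 415
fing 264 233 415
fing 270 234 414
fing 276 234 413
fing 282 235 413
fing 288 234 414
fing 294 231 416
```

View pics/w3z.png

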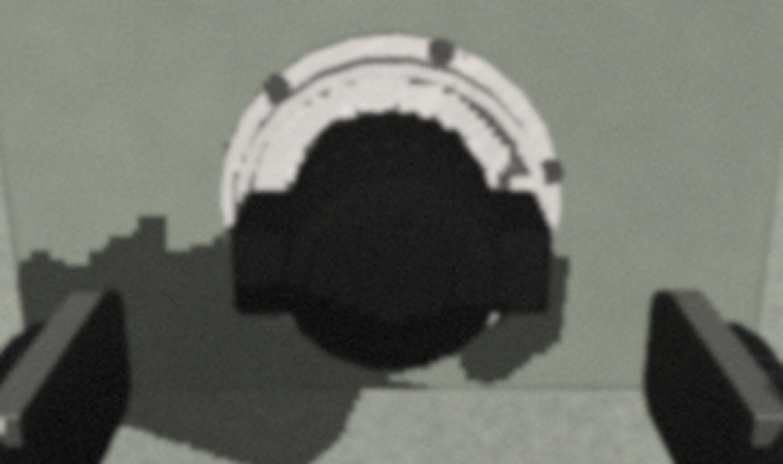

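Request:
{"method": "jog_arm", "body": {
  "deltas": [0,0,0.015,0,0,-0.0007,-1,0,0,0.03,0,0,-0.0007,-1,0,0,0.045,0,0,-0.0007,-1,0,0,0.0555,0,0,-0.0007,-1,0,0,0.0555,0,0,-0.0007,-1,0,0,0.0555,0,0,-0.0007,-1],
  "grip_force": 30
}}

```text
time_s: 3.47
position: [0.4891, -0.0452, 0.1465]
tool_rot: [[0.999, 0.045, 0.001], [0.045, -0.999, -0.0], [0.001, 0.001, -1.0]]
ft_force: [-0.7, 0.3, 0.5]
grip_width: 0.0851
```

```bash
python3 g.py
```

```text
t 3.4667 p [ 0.4891 -0.0452  0.1465] yaw 2.59 z [ 1.2e-03 -5.0e-04 -1.0e+00] q6 [-19.1  20.8  91.4  -0.   67.7  68.3] F [-0.7  0.3  0.5] T [-0.02 -0.02  0.  ] w 0.0850624504844891
```

Request:
{"method": "jog_arm", "body": {
  "deltas": [0,0,0,0,0,0,-0.4,0,0,0,0,0,0,-0.4,0,0,0,0,0,0,-0.35,0,0,0,0,0,0,-0.3,0,0,0,0,0,0,-0.25,0,0,0,0,0,0,-0.2,0,0,0,0,0,0,-0.2],
  "grip_force": 30
}}

```text
time_s: 4.05
position: [0.4892, -0.0455, 0.1469]
tool_rot: [[0.999, 0.045, 0.002], [0.045, -0.999, -0.001], [0.002, 0.001, -1.0]]
ft_force: [-2.1, -0.9, 8.5]
grip_width: 0.0515
```

```bash
python3 g.py
```

```text
t 4.05 p [ 0.4892 -0.0455  0.1469] yaw 2.59 z [ 0.0023 -0.0014 -1.    ] q6 [-19.1  20.8  91.4  -0.   67.7  68.3] F [-2.1 -0.9  8.5] T [-0.16  0.29 -0.03] w 0.05148550963636902
```

Request:
{"method": "jog_arm", "body": {
  "deltas": [0,0,-0.001,0,0,0,0,0,0,-0.002,0,0,0,0.5,0,0,-0.002,0,0,0,1,0,0,-0.002,0,0,0,1,0,0,-0.002,0,0,0,1],
  "grip_force": 35
}}

```text
time_s: 4.47
position: [0.4892, -0.0456, 0.1485]
tool_rot: [[0.999, 0.045, 0.002], [0.045, -0.999, -0.002], [0.002, 0.002, -1.0]]
ft_force: [-1.2, -1.6, 8.3]
grip_width: 0.0468
```

```bash
python3 g.py; python3 - <<'E'
from h import *
im=eyes.get_image("wrist")[:,:,::-1]; cv2.imwrite("pics/w4.png",im)
E
```

```text
t 4.4667 p [ 0.4892 -0.0456  0.1485] yaw 2.59 z [ 0.0025 -0.0017 -1.    ] q6 [-19.1  20.7  91.3  -0.1  67.9  68.3] F [-1.2 -1.6  8.3] T [-0.35  0.33  0.04] w 0.04680037120542997
```

View pics/w4.png

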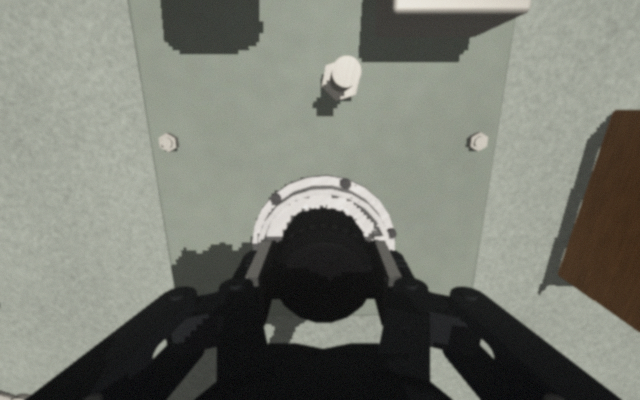

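Request:
{"method": "jog_arm", "body": {
  "deltas": [0,0,0,0,0,-0.01,1,0,0,0,0,0,-0.02,1,0,0,0,0,0,-0.03,1,0,0,0,0,0,-0.04,1,0,0,0,0,0,-0.05,1,0,0,0,0,0,-0.06,1,0,0,0,0,0,-0.06,1]
}}

```text
time_s: 5.1
position: [0.4894, -0.0453, 0.1485]
tool_rot: [[0.972, 0.233, 0.003], [0.233, -0.972, -0.001], [0.003, 0.002, -1.0]]
ft_force: [-0.0, 0.3, 8.4]
grip_width: 0.0468
```

```bash
python3 g.py
```

```text
t 5.1 p [ 0.4894 -0.0453  0.1485] yaw 13.48 z [ 0.0032 -0.001  -1.    ] q6 [-19.1  20.7  91.3   0.   67.9  57.4] F [-0.   0.3  8.4] T [0.02 0.12 0.05] w 0.04682691049660821
```

Request:
{"method": "jog_arm", "body": {
  "deltas": [0,0,0,0,0,-0.011,1,0,0,0,0,0,-0.022,1,0,0,0,0,0,-0.033,1,0,0,0,0,0,-0.044,1,0,0,0,0,0,-0.055,1,0,0,0,0,0,-0.066,1,0,0,0,0,0,-0.077,1,0,0,0,0,0,-0.088,1,0,0,0,0,0,-0.1,1,0,0,0,0,0,-0.11,1]
}}

```text
time_s: 5.93
position: [0.4895, -0.0452, 0.1485]
tool_rot: [[0.836, 0.549, 0.003], [0.549, -0.836, -0.001], [0.002, 0.002, -1.0]]
ft_force: [-0.5, 0.8, 8.1]
grip_width: 0.0467
```

```bash
python3 g.py; python3 - <<'E'
from h import *
im=eyes.get_image("wrist")[:,:,::-1]; cv2.imwrite("pics/w5.png",im)
E
```

```text
t 5.9333 p [ 0.4895 -0.0452  0.1485] yaw 33.29 z [ 3.2e-03 -9.0e-04 -1.0e+00] q6 [-19.1  20.7  91.3   0.   67.9  37.6] F [-0.5  0.8  8.1] T [ 0.07  0.08 -0.11] w 0.04669016616799934
```

View pics/w5.png

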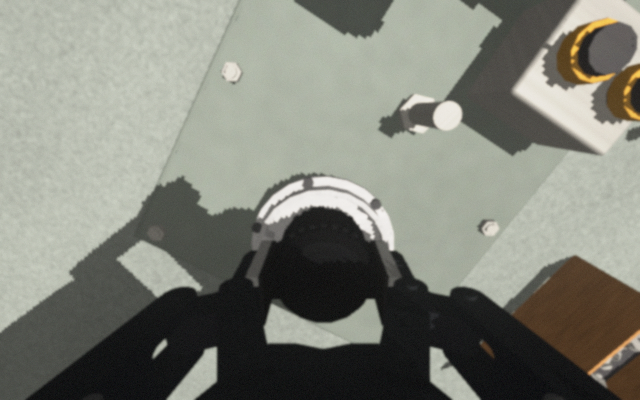

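Request:
{"method": "jog_arm", "body": {
  "deltas": [0,0,0,0,0,-0.01,1,0,0,0,0,0,-0.02,1,0,0,0,0,0,-0.03,1,0,0,0,0,0,-0.035,1]
}}

```text
time_s: 6.32
position: [0.4894, -0.0452, 0.1485]
tool_rot: [[0.771, 0.637, 0.003], [0.637, -0.771, -0.001], [0.002, 0.003, -1.0]]
ft_force: [-0.8, 0.7, 8.1]
grip_width: 0.0467
```

```bash
python3 g.py
```

```text
t 6.3167 p [ 0.4894 -0.0452  0.1485] yaw 39.57 z [ 3.2e-03 -8.0e-04 -1.0e+00] q6 [-19.1  20.7  91.3   0.   67.9  31.3] F [-0.8  0.7  8.1] T [ 0.11  0.09 -0.09] w 0.04669234647520824
```

Request:
{"method": "jog_arm", "body": {
  "deltas": [0,0,0,0,0,-0.007,1,0,0,0,0,0,-0.014,1,0,0,0,0,0,-0.018,1]
}}

```text
time_s: 6.57
position: [0.4895, -0.0453, 0.1485]
tool_rot: [[0.734, 0.679, 0.003], [0.679, -0.734, -0.001], [0.002, 0.003, -1.0]]
ft_force: [-0.4, 0.7, 9.1]
grip_width: 0.0469
```

```bash
python3 g.py
```

```text
t 6.5667 p [ 0.4895 -0.0453  0.1485] yaw 42.78 z [ 3.2e-03 -8.0e-04 -1.0e+00] q6 [-19.1  20.7  91.3   0.   67.9  28.1] F [-0.4  0.7  9.1] T [ 0.12  0.05 -0.04] w 0.046850274816381016
```

Request:
{"method": "jog_arm", "body": {
  "deltas": [0,0,0,0,0,-0.007,1,0,0,0,0,0,-0.014,1,0,0,0,0,0,-0.018,1]
}}

```text
time_s: 6.82
position: [0.4891, -0.045, 0.1485]
tool_rot: [[0.695, 0.719, 0.002], [0.719, -0.695, -0.0], [0.001, 0.002, -1.0]]
ft_force: [-1.0, 1.0, 9.3]
grip_width: 0.0467
```

```bash
python3 g.py
```

```text
t 6.8167 p [ 0.4891 -0.045   0.1485] yaw 46.0 z [ 2.3e-03 -2.0e-04 -1.0e+00] q6 [-19.1  20.7  91.3   0.   67.9  24.9] F [-1.   1.   9.3] T [ 0.27  0.36 -0.32] w 0.04670082479024789
```

Request:
{"method": "jog_arm", "body": {
  "deltas": [0,0,0,0,0,-0.004,1,0,0,0,0,0,-0.008,1]
}}

```text
time_s: 6.98
position: [0.4891, -0.045, 0.1485]
tool_rot: [[0.677, 0.736, 0.002], [0.736, -0.677, 0.0], [0.002, 0.002, -1.0]]
ft_force: [-2.0, 1.6, 9.6]
grip_width: 0.0468
```

```bash
python3 g.py
```

```text
t 6.9833 p [ 0.4891 -0.045   0.1485] yaw 47.37 z [ 0.0022  0.     -1.    ] q6 [-19.1  20.7  91.3   0.   67.9  23.5] F [-2.   1.6  9.6] T [ 0.34  0.39 -0.66] w 0.04676642370224622
```

Request:
{"method": "jog_arm", "body": {
  "deltas": [0,0,0,0,0,0.004,1,0,0,0,0,0,0.008,1,0,0,-0.002,0,0,0.008,1,0,0,-0.004,0,0,0.008,1,0,0,-0.004,0,0,0.008,1]
}}

```text
time_s: 7.4
position: [0.489, -0.045, 0.1507]
tool_rot: [[0.695, 0.719, 0.001], [0.719, -0.695, 0.0], [0.001, 0.001, -1.0]]
ft_force: [0.6, 2.0, 4.7]
grip_width: 0.0468
```

```bash
python3 g.py
```

```text
t 7.4 p [ 0.489  -0.045   0.1507] yaw 45.96 z [ 0.0013  0.     -1.    ] q6 [-19.1  20.5  91.1   0.   68.3  24.9] F [0.6 2.  4.7] T [ 0.26 -0.11 -0.16] w 0.046848657725056975
```

Request:
{"method": "jog_arm", "body": {
  "deltas": [0,0,-0.002,0,0,0,1,0,0,-0.004,0,0,0,1,0,0,-0.006,0,0,0,1]
}}

```text
time_s: 7.65
position: [0.4886, -0.0451, 0.1545]
tool_rot: [[0.695, 0.719, -0.0], [0.719, -0.695, -0.0], [-0.0, -0.0, -1.0]]
ft_force: [2.1, -1.0, -4.2]
grip_width: 0.0462
```

```bash
python3 g.py
```

```text
t 7.65 p [ 0.4886 -0.0451  0.1545] yaw 45.97 z [-2.e-04 -0.e+00 -1.e+00] q6 [-19.1  20.3  90.8  -0.   69.   24.9] F [ 2.1 -1.  -4.2] T [-0.15 -0.51 -0.12] w 0.04619612508564855
```

Request:
{"method": "jog_arm", "body": {
  "deltas": [0,0,-0.002,0,0,0,1,0,0,-0.004,0,0,0,1,0,0,-0.004,0,0,0,1]
}}

```text
time_s: 7.9
position: [0.4883, -0.045, 0.1577]
tool_rot: [[0.695, 0.719, -0.001], [0.719, -0.695, -0.0], [-0.0, -0.0, -1.0]]
ft_force: [-0.4, 0.7, -1.6]
grip_width: 0.0466
```

```bash
python3 g.py; python3 - <<'E'
from h import *
for n in ("wrist","scene"):
    im=eyes.get_image(n)[:,:,::-1]; cv2.imwrite(f"pics/{n}6.png",im if n=="wrist" else cv2.resize(im[100:240,240:440],None,fx=4,fy=4,interpolation=cv2.INTER_CUBIC))
E
```

```text
t 7.9 p [ 0.4883 -0.045   0.1577] yaw 45.98 z [-6.e-04 -1.e-04 -1.e+00] q6 [-19.1  20.   90.5  -0.   69.5  24.9] F [-0.4  0.7 -1.6] T [ 0.04  0.01 -0.03] w 0.046581656743561954
```

View pics/wrist6.png

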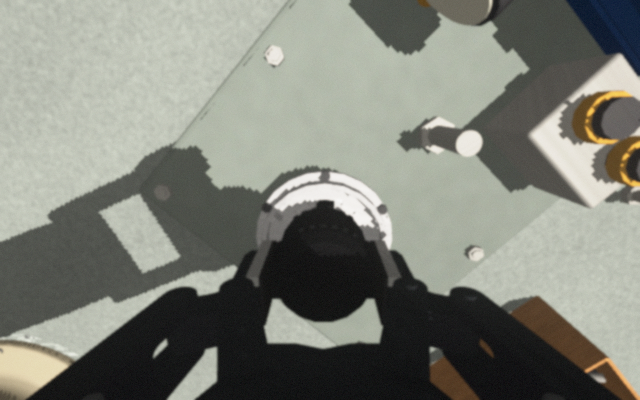

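View pics/scene6.png

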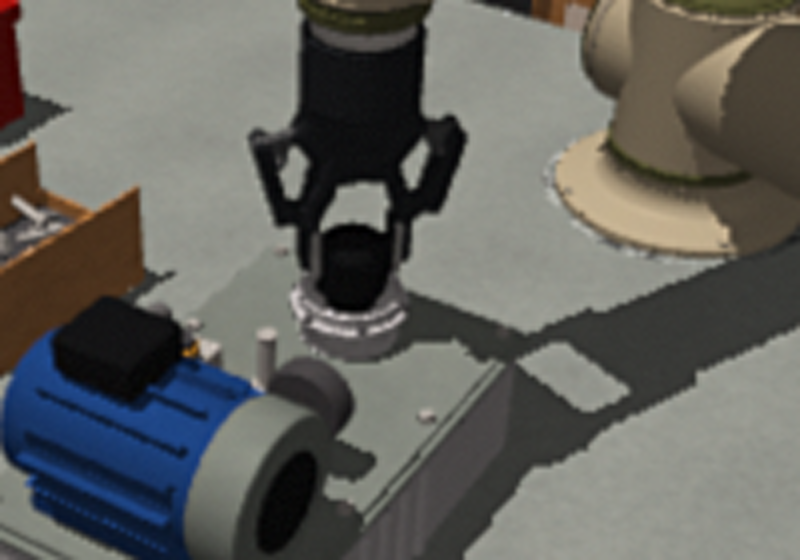

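Force is −1.6 N, about the cap's weight, so the cap has come free. I'll lift it straight up slowly.

Request:
{"method": "jog_arm", "body": {
  "deltas": [0,0,-0.008,0,0,0,1,0,0,-0.016,0,0,0,1,0,0,-0.024,0,0,0,1,0,0,-0.032,0,0,0,1,0,0,-0.042,0,0,0,1,0,0,-0.055,0,0,0,1,0,0,-0.07,0,0,0,1,0,0,-0.085,0,0,0,1,0,0,-0.1,0,0,0,1,0,0,-0.115,0,0,0,1,0,0,-0.12,0,0,0,1]
}}

```text
time_s: 8.92
position: [0.489, -0.0452, 0.2497]
tool_rot: [[0.695, 0.719, 0.003], [0.719, -0.695, -0.001], [0.001, 0.003, -1.0]]
ft_force: [-0.1, -0.0, -0.9]
grip_width: 0.0465
```

```bash
python3 g.py; python3 - <<'E'
from h import *
c=cam("scene")
for n in ("scene",):
    im=eyes.get_image(n)[:,:,::-1]; cv2.imwrite(f"pics/{n}7.png",cv2.resize(im[60:210,240:440],None,fx=4,fy=4,interpolation=cv2.INTER_CUBIC))
p=env.observe()["position"]
for d in (0,-.0285,-.0105): print(d,(proj(c,p+[0,0,d])-[240,60])*4)
E
```

```text
t 8.9167 p [ 0.489  -0.0452  0.2497] yaw 45.97 z [ 0.0029 -0.001  -1.    ] q6 [-19.1  15.   81.4  -0.   83.4  24.9] F [-0.1 -0.  -0.9] T [0.03 0.   0.01] w 0.04654155899200755
0 [356.30495787 305.68659618]
-0.0285 [354.55078865 345.3501906 ]
-0.0105 [355.65090969 320.47530714]
```

View pics/scene7.png

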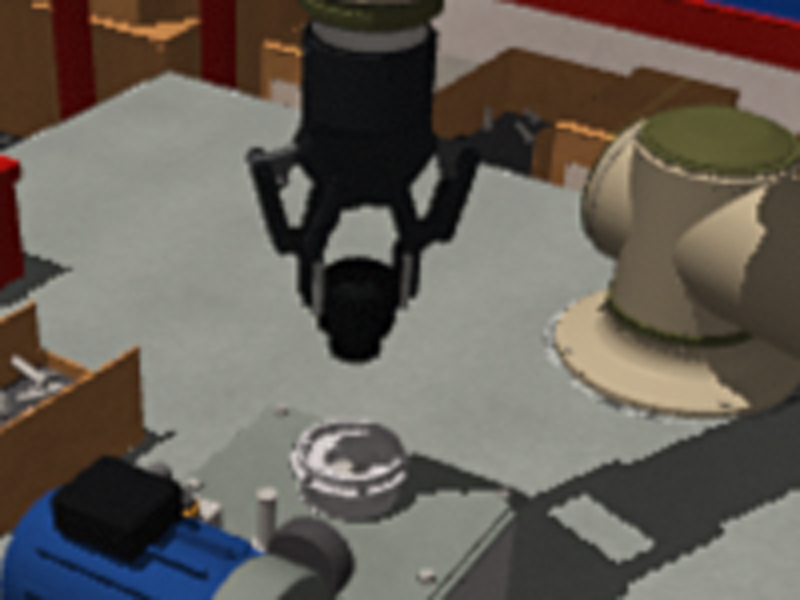

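```bash
python3 g.py .408 .379 .20 45.97
```

```text
t 8.9667 p [ 0.489  -0.0452  0.2494] yaw 45.97 z [ 0.0029 -0.001  -1.    ] q6 [-19.1  15.   81.5  -0.   83.3  24.9] F [-0.3  0.   0.1] T [ 0.01 -0.03 -0.03] w 0.04642076590173561
d [ 0.3314 -0.471   0.065 ] r [ 0.0009 -0.0004 -0.    ]
```

Request:
{"method": "jog_arm", "body": {
  "deltas": [0.014,-0.02,0,0,0,0,1,0.041,-0.059,0,0,0,0,1,0.076,-0.108,0,0,0,0,1,0.111,-0.157,0,0,0,0,1,0.145,-0.206,0.01,0,0,0,1,0.179,-0.255,0.02,0,0,0,1,0.214,-0.304,0.03,0,0,0,1,0.248,-0.353,0.04,0,0,0,1,0.283,-0.402,0.05,0,0,0,1,0.309,-0.44,0.06,0,0,0,1,0.325,-0.462,0.065,0,0,0,1,0.331,-0.471,0.065,0,0,0,1]
}}

```text
time_s: 9.97
position: [0.4048, 0.3832, 0.1966]
tool_rot: [[0.692, 0.722, -0.003], [0.722, -0.692, -0.0], [-0.002, -0.002, -1.0]]
ft_force: [-0.5, -0.4, -1.8]
grip_width: 0.0465
```

Request:
{"method": "jog_arm", "body": {
  "deltas": [0,0,0,0,0,0,1,0,0,0,0,0,0,1]
}}

```text
time_s: 10.13
position: [0.4071, 0.3787, 0.1985]
tool_rot: [[0.694, 0.72, -0.001], [0.72, -0.694, -0.001], [-0.001, 0.0, -1.0]]
ft_force: [-0.3, -0.4, -0.9]
grip_width: 0.0465
```

```bash
python3 g.py .408 .379 .05 45.97; python3 - <<'E'
from h import *
s=env.observe()
for n in ("wrist","top","scene"):
    im=eyes.get_image(n)[:,:,::-1]; cv2.imwrite(f"pics/{n}8.png",im)
c=cam("wrist",s)
for n in ["wrist","top","scene"]:
  c=cam(n,s); print(n,[proj(c,[x,y,.024]).round().tolist() for x,y in [(.554,.447),(.538,.281),(.331,.303),(.349,.470)]],proj(c,s["position"]+[0,0,-.028]).round())
E
```

```text
t 10.1333 p [0.4071 0.3787 0.1985] yaw 46.01 z [-6.e-04 -8.e-04 -1.e+00] q6 [30.7 23.9 76.6 -0.  79.6 74.7] F [-0.3 -0.4 -0.9] T [0.02 0.03 0.01] w 0.0464570921994271
d [0.0013 0.0006 0.198 ] r [0.0001 0.0003 0.0002]
wrist [[387.0, 19.0], [478.0, 159.0], [322.0, 268.0], [223.0, 155.0]] [324. 234.]
top [[152.0, 222.0], [216.0, 227.0], [207.0, 309.0], [141.0, 303.0]] [157. 282.]
scene [[496.0, 305.0], [427.0, 267.0], [464.0, 224.0], [527.0, 254.0]] [503. 208.]
```

View pics/wrist8.png

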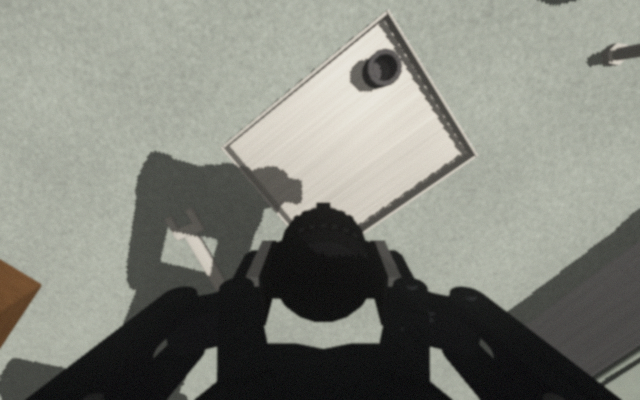

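View pics/scene8.png

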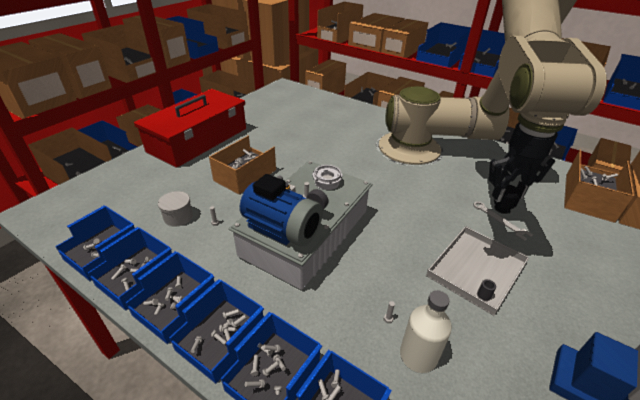

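Tray corners in the wrist view, (388,12), (475,155) and (226,150), agree with my estimate to about 5 px. The scene view shows the cap above the tray's near half.

Request:
{"method": "jog_arm", "body": {
  "deltas": [0.0013,0.0006,0.02,0,0,0,1,0.0013,0.0006,0.05,0,0,0,1,0.0013,0.0006,0.08,0,0,0,1,0.0013,0.0006,0.11,0,0,0,1,0.0013,0.0006,0.14,0,0,0,1,0.0013,0.0006,0.165,0,0,0,1,0.0013,0.0006,0.185,0,0,0,1,0.0013,0.0006,0.198,0,0,0,1,0.0013,0.0006,0.204,0,0,0,1,0.0013,0.0006,0.204,0,0,0,1]
}}

```text
time_s: 11.12
position: [0.4084, 0.3787, 0.0455]
tool_rot: [[0.696, 0.718, -0.001], [0.718, -0.696, -0.0], [-0.001, -0.0, -1.0]]
ft_force: [0.2, 0.5, -1.8]
grip_width: 0.0466
```

```bash
python3 g.py .408 .379 .035 45.97; python3 - <<'E'
from h import *
s=env.observe()
im=eyes.get_image("scene")[:,:,::-1]; cv2.imwrite("pics/scene9.png",cv2.resize(im[170:320,400:560],None,fx=4,fy=4,interpolation=cv2.INTER_CUBIC))
E
```

```text
t 11.1167 p [0.4084 0.3787 0.0455] yaw 45.91 z [-6.e-04 -4.e-04 -1.e+00] q6 [30.7 34.  87.7 -0.  58.3 74.8] F [ 0.2  0.5 -1.8] T [ 0.03 -0.02  0.01] w 0.04661727931044767
d [-0.0001 -0.0007  0.0141] r [-0.0001  0.0002 -0.0004]
```

View pics/scene9.png

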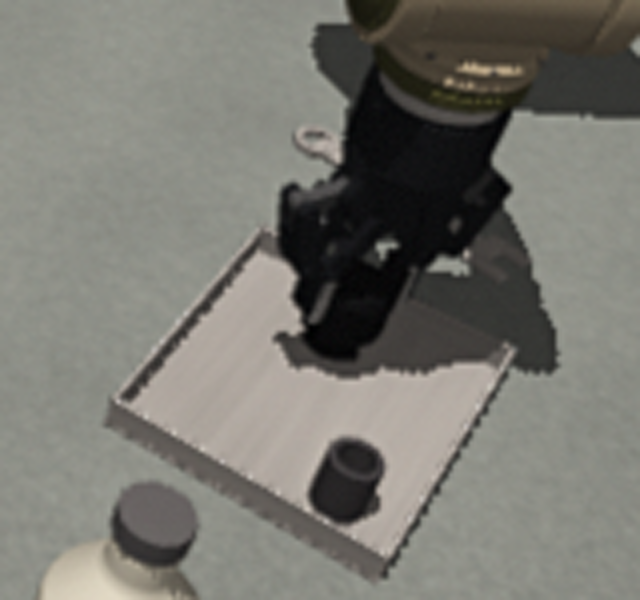

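The cap hangs just above the tray floor, clear of the socket and the walls. I'll lower it in small steps and feel for contact.

Request:
{"method": "jog_arm", "body": {
  "deltas": [0,0,0.004,0,0,0,1,0,0,0.008,0,0,0,1,0,0,0.011,0,0,0,1,0,0,0.011,0,0,0,1]
}}

```text
time_s: 11.5
position: [0.4081, 0.3793, 0.0374]
tool_rot: [[0.695, 0.719, -0.0], [0.719, -0.695, -0.0], [-0.0, -0.0, -1.0]]
ft_force: [-0.1, -1.2, -1.5]
grip_width: 0.0465
```

Request:
{"method": "jog_arm", "body": {
  "deltas": [0,0,0.0013,0,0,0,1,0,0,0.0026,0,0,0,1,0,0,0.0026,0,0,0,1]
}}

```text
time_s: 11.75
position: [0.4082, 0.3793, 0.0355]
tool_rot: [[0.695, 0.719, -0.0], [0.719, -0.695, -0.0], [-0.0, -0.0, -1.0]]
ft_force: [0.5, -0.2, -1.1]
grip_width: 0.0462
```

Request:
{"method": "jog_arm", "body": {
  "deltas": [0,0,0.0013,0,0,0,1,0,0,0.0026,0,0,0,1,0,0,0.0026,0,0,0,1]
}}

```text
time_s: 12.0
position: [0.4081, 0.3793, 0.0335]
tool_rot: [[0.695, 0.719, -0.0], [0.719, -0.695, -0.0], [-0.0, -0.0, -1.0]]
ft_force: [-0.8, 0.7, -2.0]
grip_width: 0.0467
```

Request:
{"method": "jog_arm", "body": {
  "deltas": [0,0,0.0007,0,0,0,1,0,0,0.0014,0,0,0,1,0,0,0.0014,0,0,0,1]
}}

```text
time_s: 12.25
position: [0.4082, 0.3794, 0.0327]
tool_rot: [[0.695, 0.719, 0.0], [0.719, -0.695, 0.0], [0.0, 0.0, -1.0]]
ft_force: [0.5, -0.7, -1.6]
grip_width: 0.0464
```

Request:
{"method": "jog_arm", "body": {
  "deltas": [0,0,0.0007,0,0,0,1,0,0,0.0014,0,0,0,1,0,0,0.0014,0,0,0,1]
}}

```text
time_s: 12.5
position: [0.4083, 0.3794, 0.0325]
tool_rot: [[0.695, 0.719, 0.001], [0.719, -0.695, 0.0], [0.001, 0.0, -1.0]]
ft_force: [-2.1, -1.4, 8.8]
grip_width: 0.0466
```

Contact at 8.8 N with TCP z at 0.0325. Now I'll release slowly.

Request:
{"method": "jog_arm", "body": {
  "deltas": [0,0,-0.0007,0,0,0,0,0,0,-0.0007,0,0,0,-0.1,0,0,-0.0007,0,0,0,-0.15,0,0,-0.0007,0,0,0,-0.2,0,0,-0.0007,0,0,0,-0.25,0,0,-0.0007,0,0,0,-0.3,0,0,-0.0007,0,0,0,-0.35,0,0,-0.0007,0,0,0,-0.4,0,0,-0.0007,0,0,0,-0.5,0,0,-0.0007,0,0,0,-0.6,0,0,-0.0007,0,0,0,-0.7,0,0,-0.0007,0,0,0,-0.8]
}}

```text
time_s: 13.5
position: [0.4083, 0.3794, 0.0322]
tool_rot: [[0.695, 0.719, 0.0], [0.719, -0.695, 0.0], [0.0, 0.0, -1.0]]
ft_force: [-0.4, -1.1, -0.1]
grip_width: 0.0768
```

Request:
{"method": "jog_arm", "body": {
  "deltas": [0,0,0,0,0,0,-0.9,0,0,0,0,0,0,-1,0,0,0,0,0,0,-1,0,0,0,0,0,0,-1]
}}

```text
time_s: 13.83
position: [0.4082, 0.3793, 0.0321]
tool_rot: [[0.695, 0.719, -0.0], [0.719, -0.695, -0.0], [-0.0, -0.0, -1.0]]
ft_force: [0.5, 0.1, 0.1]
grip_width: 0.0855
```

```bash
python3 g.py; python3 - <<'E'
from h import *
im=eyes.get_image("wrist")[:,:,::-1]; cv2.imwrite("pics/w10.png",im)
E
```

```text
t 13.8333 p [0.4082 0.3793 0.0321] yaw 45.96 z [-1.e-04 -0.e+00 -1.e+00] q6 [30.7 35.1 88.4 -0.  56.5 74.8] F [0.5 0.1 0.1] T [ 0.   -0.03  0.  ] w 0.08552777606484625
```

View pics/w10.png

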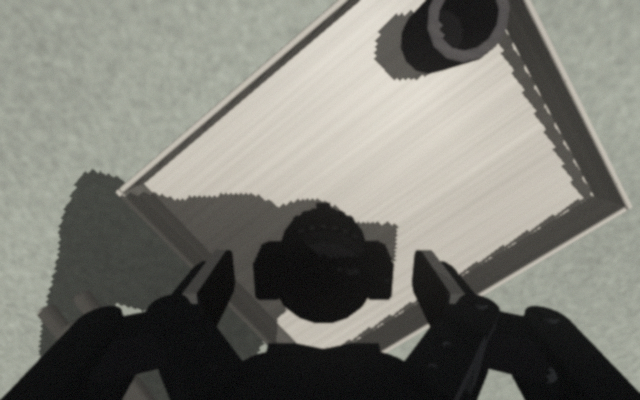

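The fingers are open at x=232 and 414, with clear gaps on both sides of the tabs at 254 and 391, and the cap is upright in the tray. I'll retract straight up.

Request:
{"method": "jog_arm", "body": {
  "deltas": [0,0,-0.01,0,0,0,-1,0,0,-0.03,0,0,0,-1,0,0,-0.06,0,0,0,-1,0,0,-0.1,0,0,0,-1,0,0,-0.14,0,0,0,-1,0,0,-0.18,0,0,0,-1,0,0,-0.22,0,0,0,-1,0,0,-0.26,0,0,0,-1,0,0,-0.28,0,0,0,-1,0,0,-0.28,0,0,0,-1,0,0,-0.28,0,0,0,-1,0,0,-0.28,0,0,0,-1]
}}

```text
time_s: 14.88
position: [0.4078, 0.379, 0.2412]
tool_rot: [[0.695, 0.719, -0.002], [0.719, -0.695, -0.001], [-0.002, -0.0, -1.0]]
ft_force: [0.7, 0.4, -0.7]
grip_width: 0.0855
```

```bash
python3 g.py; python3 - <<'E'
from h import *
s=env.observe(); im=eyes.get_image("wrist")[:,:,::-1].copy(); cv2.imwrite("pics/w11.png",im)
im2=eyes.get_image("scene")[:,:,::-1]; cv2.imwrite("pics/scene11.png",cv2.resize(im2[170:330,380:560],None,fx=4,fy=3.7,interpolation=cv2.INTER_CUBIC))
c=cam("scene"); print("expected foot/top px scene",[((proj(c,[.4082,.3793,z])-[380,170])*[4,3.7]).round() for z in(.003,.059)])
c=cam("wrist",s); print([proj(c,[.4082,.3793,z]).round() for z in(.003,.059)])
E
```

```text
t 14.8833 p [0.4078 0.379  0.2412] yaw 45.96 z [-1.6e-03 -9.0e-04 -1.0e+00] q6 [30.7 22.1 72.1  0.  85.8 74.8] F [ 0.7  0.4 -0.7] T [ 0.    0.02 -0.  ] w 0.0854855001883752
expected foot/top px scene [array([405., 325.]), array([432., 268.])]
[array([324., 166.]), array([324., 176.])]
```

View pics/w11.png

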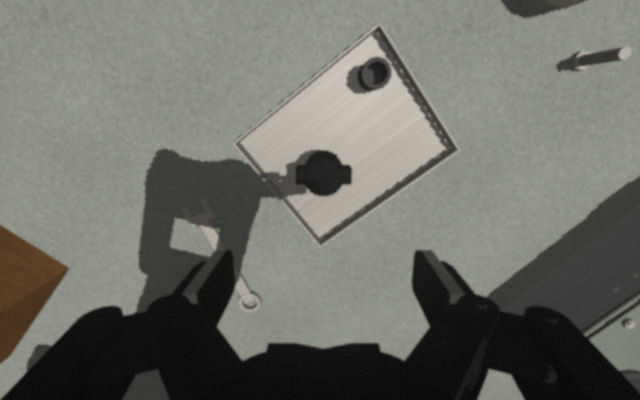

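View pics/scene11.png

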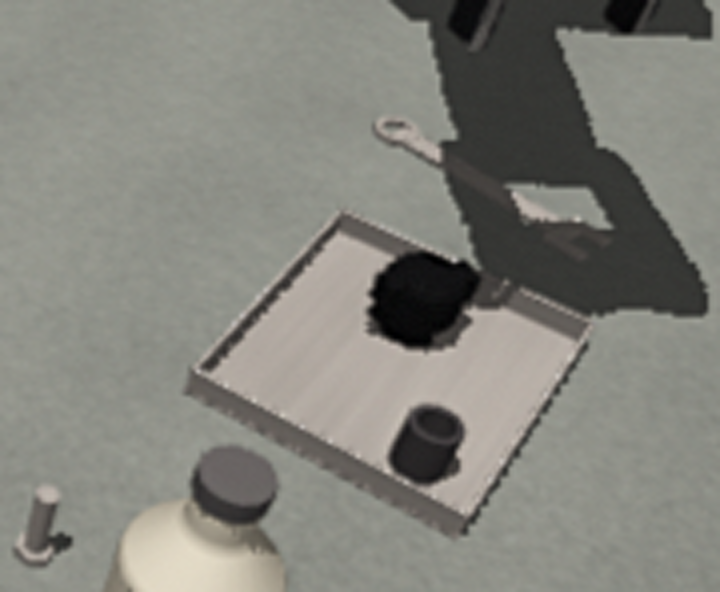

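The wrist view puts the cap top at (324,173), where an upright cap would be at (324,176). It stands inside the tray's near half, and the tray, socket and bolts have not visibly moved.

```bash
python3 -c "
from rig import close_job
print(close_job())"
```

```text
the job is handed in; nothing more can be done
None
```

The cap is off the filler and standing upright in the free half of the tray. I handed the job in at about 15 s of robot time; it reports no verdict.

- **Squeeze and turn:** I squeezed both tabs with up to 35 N and turned the cap about 43° anticlockwise. There the torque rose from about 0.1 to 0.66 N m, which I took as the stop, and I backed off 1.4° before lifting.
- **Lift:** The cap came straight out with no more than about 4 N of pull, then hung at roughly its own weight.
- **Placing:** I lowered it until I felt the tray floor (8.8 N), opened the fingers slowly and pulled straight up.

**Last checks:**
- The cap is upright, within about 3 px of where it should appear in the wrist view.
- It stands well inside the tray walls, with the gripper clear of everything.
- In the pictures, the tray, socket and bolts in view look unmoved.

**What disagreed:**
- The finger opening read 46.8 mm with the tabs squeezed, against the 50 mm expected. I could not read the tab travel directly.
- Early position estimates of the cap differed by up to about 5 mm between views. I used a middle value, and a close-up before the grasp confirmed the fingers were centred.

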